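# Set the guarded push-and-turn knob

### The job

Slide the shutter of the guarded control box fully open and leave it open. Reach through the round opening in the guard plate, press the sunken knob down against its stiff spring until its lock lets go, without ramming it onto the bottom stop or wrenching it while locked; keep it pressed, turn it clockwise (seen from above) to its end stop and let go so that it springs up. Do not knock the guard plate, and leave the other things on the bench alone.

Things in the scene. Friction and masses are not known exactly. Their poses are not given: they have to be found in the camera images.
- guard: aluminium guard plate, lid of a grey steel box fixed on the bench, top 90 mm above the bench, z up. Origin at the centre of its round opening (86 mm across: a widely opened gripper does not fit in), on its top face. It reaches x = -63 to +63 and y = -157 to +60 mm, is 4 mm thick, and has 8 mm high shutter rails on both long edges (97 mm apart)
- well (a point): point on the knob's axis 26 mm below the guard's top. The black knob is a flat round skirt 68 mm across with an upright grip bar (44 mm long, 12 mm thick, 15 mm high) on it. Its height differs from box to box and is not measured: the skirt's top is 0 to 6 mm above this point. Fingertips on either side of the bar can push on the skirt
- knob (a joint): turn of the knob, rad, clockwise from above, 0 to 1.57 (end stop); bar along the guard's x at 0, its y at 1.57. Unpressed it is blocked at 0.35 to 1.36. To free it, press it down through an unknown free play of 0 to 10 mm (2 N) onto its stiff spring (felt as 5 N, then 2.5 N per mm). It is free from 13 N on; a hard bottom stop comes at 17 N. Past 1.36 it rises when let go
- shutter (a joint): travel of the shutter, m; 0 covers the opening, 0.1 is fully open. It slides along the guard's -y with about 2 N of friction and stays where it is left
- shutter_tab (a point): centre of the shutter's black grip tab: an upright block 10 mm thick (along the guard's y), 30 mm wide (x), 18 mm high, standing on the 3 mm steel shutter plate (103 x 96 mm) whose top is 4 mm above the guard plate; the tab's top is 22 mm above the guard plate. The plate's covering part lies on the tab's +y side (the tab is 38 mm from the plate's centre)
- side_cutters: bystander: blue-handled side cutters, 162 mm long, lying on the bench; origin at its centre underneath
- screwdriver_b: bystander: slim black screwdriver, 166 mm long, lying on the bench; origin at its centre underneath
- hex_key_set: bystander: yellow folding hex key set, 92 mm long; origin at its centre underneath
- bolt_0: bystander: bolt standing on its head, 34 mm high; origin at its centre underneath
- spare_board_0: bystander: small green circuit board, 36 x 60 mm; origin at its centre underneath

How it is judged:
By the outcome, as a careful person would: the job done as asked, in the order asked, and still so for the second after the job is handed in, with the robot touching nothing.
It also fails if it takes over 54 s, if anything falls off the work surface, if the arm or the gripper's body presses on something with over 40 N, if the wrist force passes 120 N, or if a joint passes its speed limit or range.

### The arm

A 6-joint arm with a two-finger parallel gripper is mounted at the origin on a cart in front of the work surface, level with it; the furniture and walls round the work are solid. World frame = base frame: x ahead of the robot, y to its left, z up, the work surface at z = 0. Lengths are in m, angles in degrees, forces in N, time in s.
With the tool pointing down it reaches from about 0.25 to 0.85 m from the base axis. Payload 12.5 kg.
Tool frame: the origin (TCP) lies midway between the tips of the shut fingers; the grasp point (between the pads) lies 19 mm behind it; x points along the fingers, y is the direction in which the jaws open and shut, and the axes are right-handed (so a half turn about x gives the same grasp; the last joint's range is limited). The gripper opens to 93 mm and grips with 3 to 60 N. Pads are 15 mm wide; open, the fingers measure 128 mm over their backs; the gripper's body (75 mm by 188 mm) begins 65 mm behind the grasp point.
Start: joints at [-76.238, 20.094, 94.641, -0, 65.266, -4.847], TCP at [0.176, -0.521, 0.219] pointing down, gripper open.
Joint ranges: [-157.81, 157.81], [-45, 120.19], [0.68, 151.7], [-89.99, 269.99], [4.06, 180], [-164.3, 164.3]. Speed limits (degrees/s): [127.2, 127.2, 159.86, 180, 180, 180].

### API

Orientations are given as [roll, pitch, yaw] about the fixed x, y, z axes, in that order (R = Rz(yaw) Ry(pitch) Rx(roll)).
In Python, from rig import robot, optics gives the robot as it stands.
- The arm moves only by the shell command python3 -m inch 'ROWS' [FORCE]. ROWS is JSON, a list of rows, each an object with "dp": the shift along the tool's x, y, z in cm, a list of three; "twist": the turn about the tool's x in degrees; "grip": the closure, from 0 (fully open) to 1 (shut). A call has exactly 8 rows; each row shifts and turns the commanded pose from where the row before left it, along the tool's axes as they then stand; what a row does not reach is not made up. A row lasts 1/8 s, in which the tool goes at most 62.5 mm and 10.7 degrees, less where a joint would pass 70% of its speed; a pose out of reach is approached as far as the arm can. A call is refused whole if a number of a shift passes 6.25 or a number of a turn 10.7, either way. A call with a gripper value outside its range is refused whole. The fingers move at their own pace and stop on an object; FORCE is the grip in N (left out, the last holds). Time passes only in rows, so rows that do not move let the fingers close, or fill a call up. It gives the time, the measured TCP pose, the force and the opening at its end, in the units of the state.
- robot.state(): the state, without advancing time (a new reading comes with each control period).
- optics.camera(name): name is "scene" or "top"; returns a dict with "image" (480x640x3 uint8, red, green, blue), "camera_matrix" (3x3 intrinsics, pixels), "D" ([k1, k2, p1, p2, k3] as OpenCV has them; the pictures are not rectified), "camera_from_world" (4x4, takes a point from world to camera coordinates). Camera axes: x right, y down, z forward; pixel columns grow to the right and rows downward; lengths in m; the calibration is good to about 2 mm. A picture is of the moment at which its call begins. There is no depth.
- robot.hand_in(): hands the job in, once; it reports no verdict.
The state is a dict: "time_s": time; "qpos": joint angles; "dq": joint speeds; "effort": joint torques, N m; "tcp_pos": TCP position; "ee_rot": TCP orientation; "wrist_force": force on the tool from outside, world axes, zero at the start; "ft_torque": the same for the moment, N m; "finger_gap": finger opening in m.
Only numpy, scipy, OpenCV 4.12 (cv2) and the standard library are available. Lean on these libraries where they do the work, as an engineer would, in place of code of your own. Each camera call takes 0.05 s, during which the arm holds its last target.

## Working session

There is one attempt and no reset: what is moved stays moved. The work goes in short steps, Python scripts to look and compute and a shell command to move; the robot and the scene stay as the last step left them, time stands still between calls to the robot, and variables do not carry over. Pictures are saved under pics/ and viewed, and the job is handed in when it is done.

```bash
mkdir -p pics; ls; python3 - <<'E'
from rig import robot, optics
import cv2,numpy as np
print(robot.state())
for n in ["scene","top"]:
    d=optics.camera(n); cv2.imwrite(f"pics/{n}0.png",d["image"][:,:,::-1]); print(n,d["camera_matrix"],d["D"],d["camera_from_world"])
E
```

```text
pics
{'time_s': 0.0, 'qpos': array([-7.62387564e+01,  2.01228877e+01,  9.46775091e+01, -2.59511629e-03,
        6.52642980e+01, -4.84659217e+00]), 'dq': array([-0.03128444,  0.07432842, -0.03824119,  0.00766265, -0.02313992,
        0.00778622]), 'effort': array([ 2.15498321e-04, -4.97320783e+01, -2.85253769e+01,  6.98467484e-02,
        2.56969768e-02, -1.24847616e-04]), 'tcp_pos': array([ 0.1754359 , -0.52090685,  0.21811157]), 'ee_rot': array([-92.76115841,  89.93526233, 105.8477646 ]), 'wrist_force': array([ 1.14004625, -0.05496396, -0.502228  ]), 'ft_torque': array([-0.02290136,  0.02179904,  0.00053792]), 'finger_gap': 0.09301779318602142}
scene [[468.11785395   0.         313.80473722]
 [  0.         468.11785395 238.46694387]
 [  0.           0.           1.        ]] [0.02773865 0.         0.         0.         0.        ] [[ 0.8014384   0.59766079  0.0223175  -0.41318055]
 [ 0.30758656 -0.37988427 -0.8723981  -0.1263348 ]
 [-0.51292007  0.7060379  -0.48828627  1.4726309 ]
 [ 0.          0.          0.          1.        ]]
top [[475.296743     0.         323.83780715]
 [  0.         475.296743   243.80284417]
 [  0.           0.           1.        ]] [0.01642687 0.         0.         0.         0.        ] [[ 0.01302263 -0.99942587  0.0312785  -0.10230451]
 [-0.98754256 -0.01776089 -0.15634656  0.5856802 ]
 [ 0.15681233 -0.02885281 -0.98720687  1.03978772]
 [ 0.          0.          0.          1.        ]]
```

View pics/scene0.png

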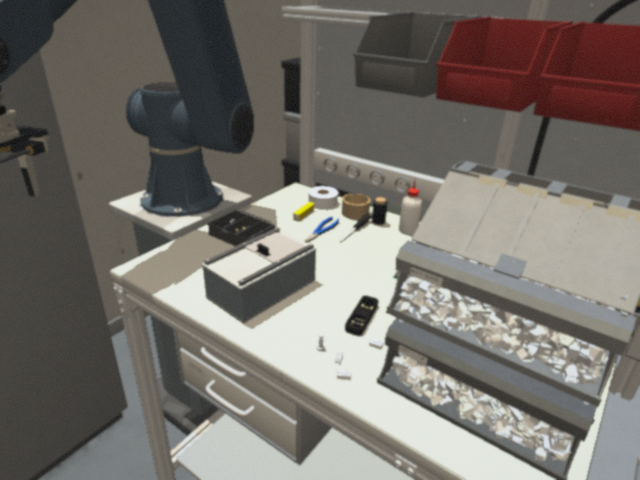

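View pics/top0.png

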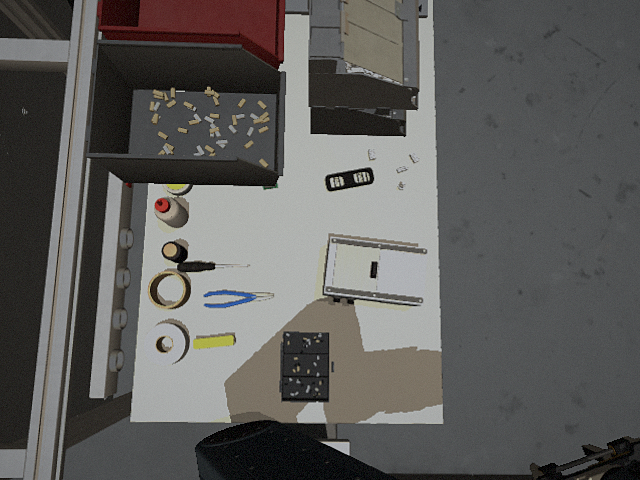

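```bash
python3 - <<'E'
import cv2
a=cv2.imread("pics/top0.png")[215:325,305:445]; cv2.imwrite("pics/t1.png",cv2.resize(a,None,fx=5.5,fy=5.4,interpolation=cv2.INTER_CUBIC))
a=cv2.imread("pics/scene0.png")[220:330,190:330]; cv2.imwrite("pics/s1.png",cv2.resize(a,None,fx=5.5,fy=5.4,interpolation=cv2.INTER_CUBIC))
E
```

```text
(no output)
```

View pics/t1.png

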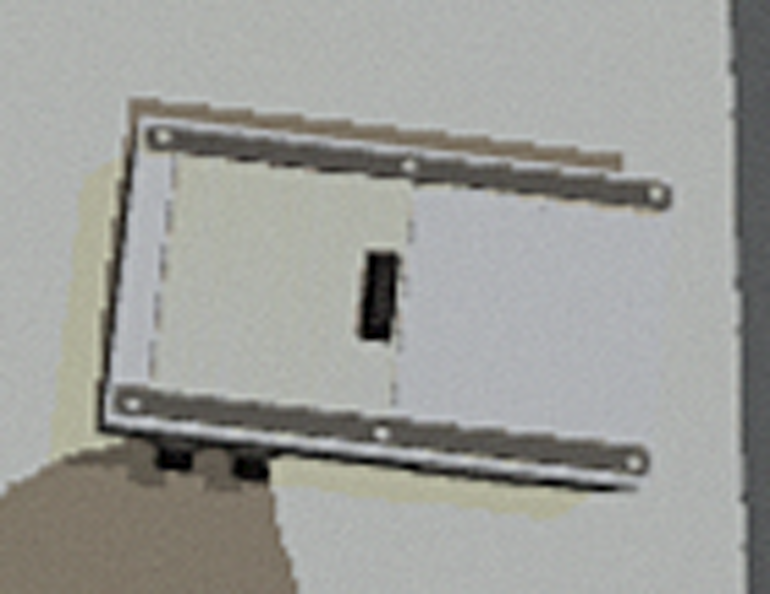

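View pics/s1.png

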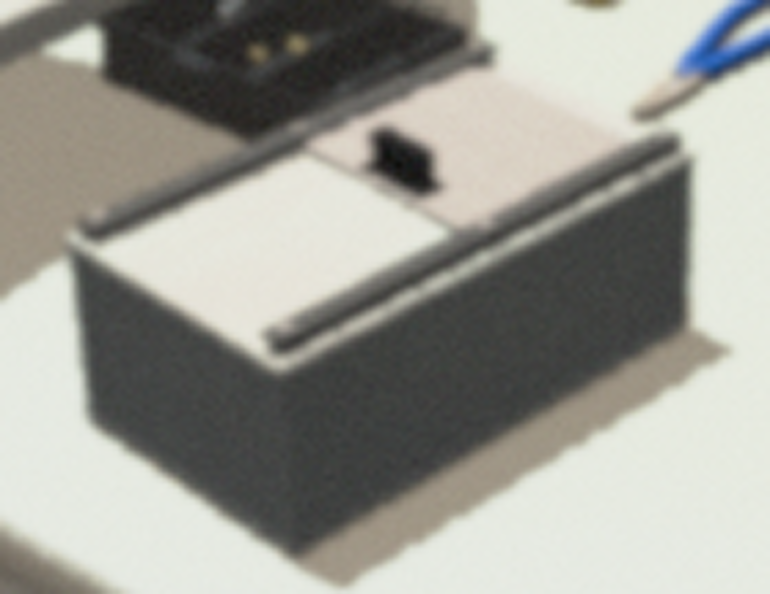

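```bash
cat > h.py <<'E'
import numpy as np,cv2
from rig import robot,optics
from scipy.optimize import least_squares
C={}
def cam(n):
    if n not in C: C[n]=optics.camera(n)
    return C[n]
def proj(n,P):
    d=cam(n);T=np.array(d["camera_from_world"])
    r,_=cv2.projectPoints(np.array(P,float).reshape(-1,3),cv2.Rodrigues(T[:3,:3])[0],T[:3,3],np.array(d["camera_matrix"]),np.array(d["D"]))
    return r.reshape(-1,2)
def g2w(p,P):
    P=np.array(P,float).reshape(-1,3); c,s=np.cos(p[2]),np.sin(p[2])
    return np.c_[p[0]+c*P[:,0]-s*P[:,1],p[1]+s*P[:,0]+c*P[:,1],P[:,2]+.09]
E
python3 - <<'E'
from h import *
import time
def t1(u,v): return ((u+.5)/5.5-.5+305,(v+.5)/5.4-.5+215)
def s1(u,v): return ((u+.5)/5.5-.5+190,(v+.5)/5.4-.5+220)
obs=[("top",t1(137,118),(.063,.06,0)),("top",t1(105,428),(-.063,.06,0)),("top",t1(637,487),(-.063,-.157,0)),
("top",t1(378,293),(0,-.038,.022)),
("scene",s1(72,237),(-.063,-.157,0)),("scene",s1(282,372),(.063,-.157,0)),("scene",s1(690,155),(.063,.06,0)),("scene",s1(296,555),(.063,-.157,-.09)),("scene",s1(690,325),(.063,.06,-.09))]
f=lambda p:np.concatenate([proj(n,g2w(p,P))[0]-uv for n,uv,P in obs])
r=least_squares(f,[.5,-.1,0],loss="soft_l1"); print(r.x,np.degrees(r.x[2])); print(f(r.x).reshape(-1,2).round(1))
p=r.x; np.save("g.npy",p)
print(g2w(p,[[0,-.038,.022],[0,0,0],[0,-.138,.022]]))
for n in ("top","scene"):
    im=cam(n)["image"][:,:,::-1].copy()
    for P in [[0,0,0],[0,-.038,.022],[.063,.06,0],[-.063,.06,0],[.063,-.157,0],[-.063,-.157,0],[0.015,-.043,.022],[-.015,-.033,.022],[.048,.0515,.004],[-.048,-.0515,.004]]:
        u=proj(n,g2w(p,P))[0]; im[int(round(u[1])),int(round(u[0]))]=(0,0,255)
    im=im[215:325,305:445] if n=="top" else im[220:330,190:330]
    cv2.imwrite(f"pics/chk_{n}.png",cv2.resize(im,None,fx=5,fy=5,interpolation=cv2.INTER_NEAREST))
E
```

```text
[ 0.52850625 -0.15830158 -0.0954966 ] -5.471552241300048
[[ 0.1  0.1]
 [-0.2 -0.3]
 [ 2.6 -0.1]
 [-0.9 -0.1]
 [-1.  -0.6]
 [ 0.1 -1.3]
 [ 0.9 -1.6]
 [-0.1  1.3]
 [-0.1  0.3]]
[[ 0.52488289 -0.19612844  0.112     ]
 [ 0.52850625 -0.15830158  0.09      ]
 [ 0.51534774 -0.2956728   0.112     ]]
```

View pics/chk_top.png

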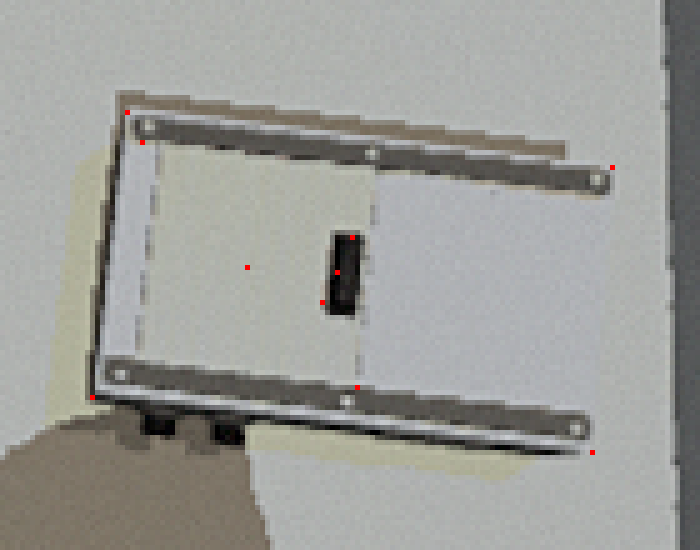

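View pics/chk_scene.png

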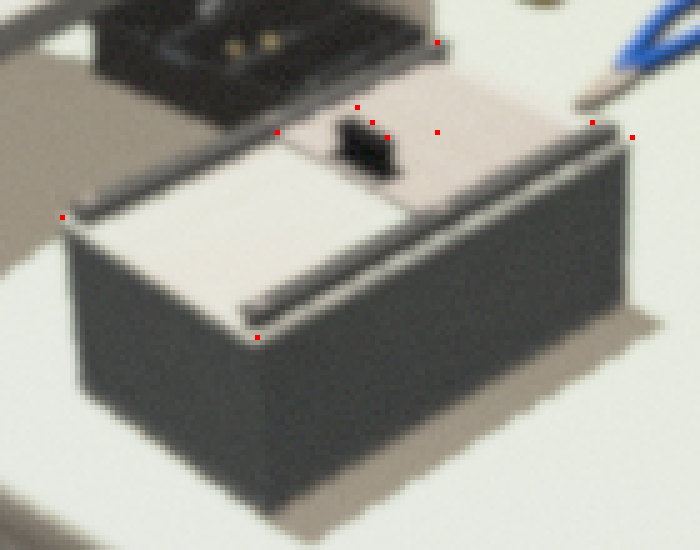

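```bash
python3 - <<'E'
from h import *
p=np.load("g.npy")
res={}
for n,box in (("top",(365,258,382,280)),("scene",(252,236,275,260))):
    im=cam(n)["image"].astype(float).mean(2); x0,y0,x1,y1=box
    sub=im[y0:y1,x0:x1]; bg=np.median(sub); w=np.clip((bg-sub)/(bg-sub.min()),0,1); w[w<.3]=0
    k,lab=cv2.connectedComponents((w>0).astype(np.uint8)); 
    big=1+np.argmax([(lab==i).sum() for i in range(1,k)]); w[lab!=big]=0
    yy,xx=np.mgrid[y0:y1,x0:x1]; c=np.array([(w*xx).sum(),(w*yy).sum()])/w.sum()
    res[n]=c; print(n,c,w.sum(),bg,sub.min())
corn=[[a,b,c] for a in(-.015,.015) for b in(-.005,.005) for c in(.004,.022)]
def cen(n,q):
    P=np.array(corn)+[0,0,0]; W=g2w([q[0],q[1],p[2]],P); h=cv2.convexHull(proj(n,W).astype(np.float32)); m=cv2.moments(h); return np.array([m['m10'],m['m01']])/m['m00'],m['m00']
for ns in (["top"],["scene"],["top","scene"]):
    f=lambda q:np.concatenate([cen(n,q)[0]-res[n] for n in ns])
    r=least_squares(f,[.525,-.2],diff_step=1e-3); print(ns,r.x,r.fun,[cen(n,r.x)[1] for n in ns])
E
```

```text
top [373.37404701 269.50920287] 85.58687258687259 172.66666666666666 0.0
scene [262.7725849  249.81200501] 82.77407407407406 191.66666666666666 11.666666666666666
['top'] [ 0.52409622 -0.19921762] [2.28292589e-06 2.99439245e-06] [82.7834607809782]
['scene'] [ 0.52868188 -0.20511814] [-2.25551241e-06 -2.85000249e-06] [125.60754532390274]
['top', 'scene'] [ 0.52490699 -0.20059007] [ 0.63251118 -0.36367428  0.1113134  -1.39175442] [82.9244685024023, 124.33724440680817]
```

```bash
cat >> h.py <<'E'
from scipy.spatial.transform import Rotation as Ro
def plan(target,jawdeg,verbose=True):
    """target world xyz; jawdeg: wanted world heading of tool y (mod 180)"""
    s=robot.state(); R=Ro.from_euler("xyz",s["ee_rot"],degrees=True).as_matrix()
    jy=np.degrees(np.arctan2(R[1,1],R[0,1])); zz=np.degrees(np.arctan2(R[1,2],R[0,2]))
    d=(np.array(target)-s["tcp_pos"])
    print("t",s["time_s"],"tcp",s["tcp_pos"].round(4),"jaw",jy.round(2),"z-axis",zz.round(2),"toolx",R[:,0].round(3),"q",s["qpos"].round(1),"F",s["wrist_force"].round(2),"gap",round(s["finger_gap"],4))
    for k in (0,180):
        dy=(jawdeg+k-jy+180)%360-180
        tw=-dy  # tool x down: + about tool x is clockwise from above
        R2=R@Ro.from_euler("x",tw,degrees=True).as_matrix()
        print(" twist",round(tw,2),"dp cm after twist",(R2.T@d*100).round(2),"dp now",(R.T@d*100).round(2))
E
python3 - <<'E'
from h import *
plan([.525,-.1985,.16],90-5.5)
E
```

```text
t 0.3 tcp [ 0.1755 -0.5211  0.2185] jaw -71.39 z-axis -161.39 toolx [-0.  0. -1.] q [-76.2  20.1  94.7  -0.   65.3  -4.8] F [-0.59  0.04 -0.03] gap 0.0924
 twist -155.89 dp cm after twist [ 5.85 35.46 31.69] dp now [  5.85 -19.42 -43.42]
 twist 24.11 dp cm after twist [  5.85 -35.46 -31.69] dp now [  5.85 -19.42 -43.42]
```

```bash
python3 -m inch '[{"dp":[0,0,0],"twist":-10.4,"grip":0.35},{"dp":[0,0,0],"twist":-10.4,"grip":0.35},{"dp":[0,0,0],"twist":-10.4,"grip":0.35},{"dp":[0,0,0],"twist":-10.4,"grip":0.35},{"dp":[0,0,0],"twist":-10.4,"grip":0.35},{"dp":[0,0,0],"twist":-10.4,"grip":0.35},{"dp":[0,0,0],"twist":-10.4,"grip":0.35},{"dp":[0,0,0],"twist":-10.4,"grip":0.35}]' 10
python3 -m inch '[{"dp":[0,0,0],"twist":-10.4,"grip":0.35},{"dp":[0,0,0],"twist":-10.4,"grip":0.35},{"dp":[0,0,0],"twist":-10.4,"grip":0.35},{"dp":[0,0,0],"twist":-10.4,"grip":0.35},{"dp":[0,0,0],"twist":-10.4,"grip":0.35},{"dp":[0,0,0],"twist":-10.4,"grip":0.35},{"dp":[0,0,0],"twist":-10.3,"grip":0.35},{"dp":[0,0,0],"twist":0,"grip":0.35}]' 10
python3 - <<'E'
from h import *
plan([.525,-.1985,.16],90-5.5)
E
```

```text
time_s: 1.3
tcp_pos: [0.1755, -0.5212, 0.2186]
ee_rot: [-178.9, 90.0, 103.3]
wrist_force: [1.1, 0.4, -0.6]
finger_gap: 0.0603
time_s: 2.3
tcp_pos: [0.1755, -0.5212, 0.2186]
ee_rot: [106.3, 90.0, 100.7]
wrist_force: [-0.8, -0.4, -0.2]
finger_gap: 0.0605
t 2.3 tcp [ 0.1755 -0.5212  0.2186] jaw 84.44 z-axis -5.56 toolx [-0.  0. -1.] q [ -76.2   20.1   94.6    0.    65.3 -160.7] F [-0.78 -0.36 -0.18] gap 0.0605
 twist -0.06 dp cm after twist [ 5.86 35.47 31.69] dp now [ 5.86 35.5  31.66]
 twist 179.94 dp cm after twist [  5.86 -35.47 -31.69] dp now [ 5.86 35.5  31.66]
```

```bash
python3 -m inch '[{"dp":[0,2.2,2.0],"twist":0,"grip":0.35},{"dp":[0,4.4,4.0],"twist":0,"grip":0.35},{"dp":[0,4.6,4.1],"twist":0,"grip":0.35},{"dp":[0,4.6,4.1],"twist":0,"grip":0.35},{"dp":[0,4.6,4.1],"twist":0,"grip":0.35},{"dp":[0,4.6,4.1],"twist":0,"grip":0.35},{"dp":[0,4.6,4.1],"twist":0,"grip":0.35},{"dp":[0,4.6,4.1],"twist":0,"grip":0.35}]' 10
python3 - <<'E'
from h import *
plan([.525,-.1985,.16],90-5.5)
E
```

```text
time_s: 3.3
tcp_pos: [0.5142, -0.2084, 0.2188]
ee_rot: [-31.8, 90.0, -37.5]
wrist_force: [0.8, -1.2, 0.0]
finger_gap: 0.0603
t 3.3 tcp [ 0.5142 -0.2084  0.2188] jaw 84.22 z-axis -5.78 toolx [ 0. -0. -1.] q [ -26.9   20.6   93.9   -0.    65.5 -111.1] F [ 0.84 -1.16  0.03] gap 0.0603
 twist -0.28 dp cm after twist [5.88 1.1  0.98] dp now [5.88 1.1  0.97]
 twist 179.72 dp cm after twist [ 5.88 -1.1  -0.98] dp now [5.88 1.1  0.97]
```

```bash
python3 -m inch '[{"dp":[0,0.6,0.5],"twist":0,"grip":0.35},{"dp":[1,0.5,0.4],"twist":0,"grip":0.35},{"dp":[2,0,0],"twist":0,"grip":0.35},{"dp":[2,0,0],"twist":0,"grip":0.35},{"dp":[2,0,0],"twist":0,"grip":0.35},{"dp":[1,0,0],"twist":0,"grip":0.35},{"dp":[0,0,0],"twist":0,"grip":0.35},{"dp":[0,0,0],"twist":0,"grip":0.35}]' 10
python3 - <<'E'
from h import *
plan([.525,-.1985,.102],90-5.5)
for n,b in (("top",(300,190,460,310)),("scene",(170,170,330,290))):
    im=cam(n)["image"][b[1]:b[3],b[0]:b[2],::-1]; cv2.imwrite(f"pics/{n}2.png",cv2.resize(im,None,fx=5,fy=5,interpolation=cv2.INTER_CUBIC))
E
```

```text
time_s: 4.3
tcp_pos: [0.523, -0.2004, 0.1393]
ee_rot: [-21.9, 89.9, -27.4]
wrist_force: [-0.3, -0.3, 0.4]
finger_gap: 0.0604
t 4.3 tcp [ 0.523  -0.2004  0.1393] jaw 84.46 z-axis -5.54 toolx [ 0.001 -0.    -1.   ] q [ -25.7   26.5   97.4   -0.    56.  -110.2] F [-0.3  -0.34  0.4 ] gap 0.0604
 twist -0.04 dp cm after twist [3.73 0.21 0.18] dp now [3.73 0.21 0.18]
 twist 179.96 dp cm after twist [ 3.73 -0.21 -0.18] dp now [3.73 0.21 0.18]
```

View pics/scene2.png

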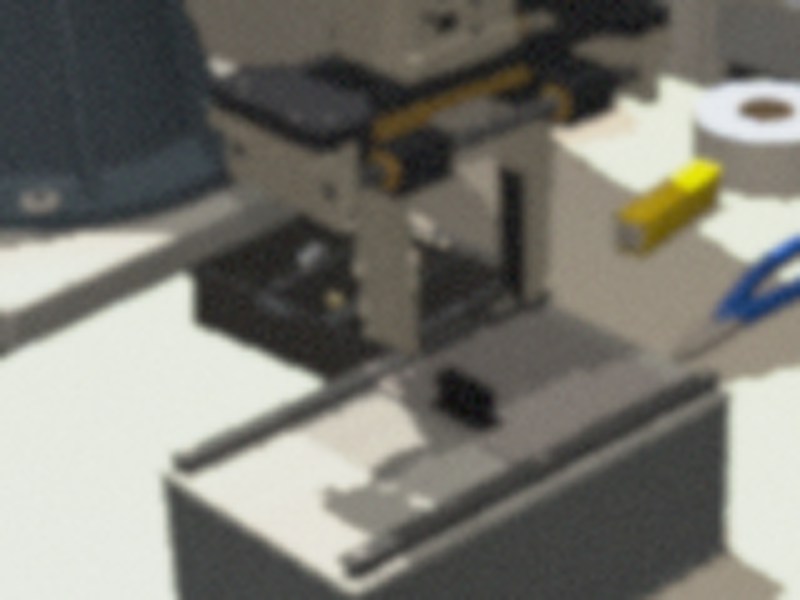

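View pics/top2.png

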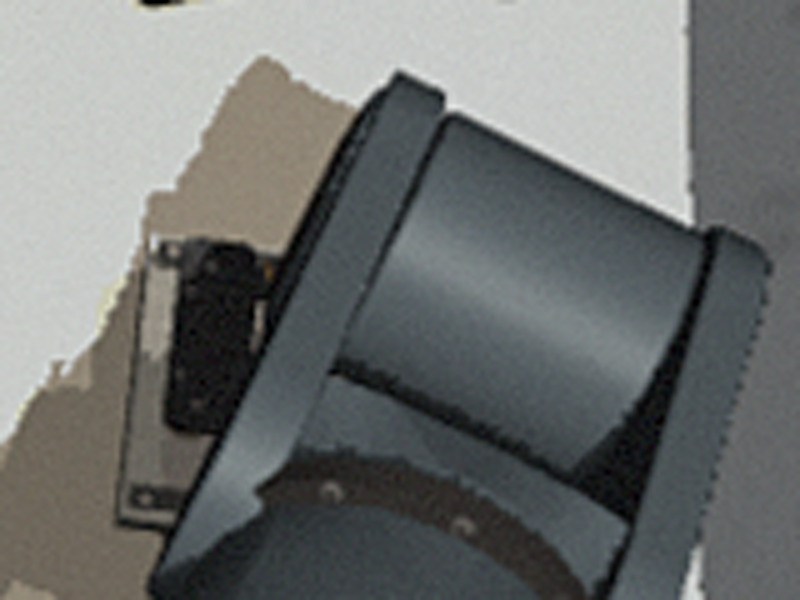

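```bash
python3 -m inch '[{"dp":[1.2,0.1,0.1],"twist":0,"grip":0.35},{"dp":[1.5,0.1,0.1],"twist":0,"grip":0.35},{"dp":[1,0,0],"twist":0,"grip":0.35},{"dp":[0,0,0],"twist":0,"grip":0.35},{"dp":[0,-0.8,0],"twist":0,"grip":0.35},{"dp":[0,-0.8,0],"twist":0,"grip":0.35},{"dp":[0,-0.7,0],"twist":0,"grip":0.35},{"dp":[0,-0.4,0],"twist":0,"grip":0.35}]' 10
python3 - <<'E'
from h import *
plan([.525,-.1985,.102],90-5.5)
b=(170,170,330,290)
im=cam("scene")["image"][b[1]:b[3],b[0]:b[2],::-1]; cv2.imwrite(f"pics/s3.png",cv2.resize(im,None,fx=5,fy=5,interpolation=cv2.INTER_CUBIC))
E
```

```text
time_s: 5.4
tcp_pos: [0.5224, -0.2257, 0.1018]
ee_rot: [-19.6, 90.0, -25.1]
wrist_force: [0.2, -0.7, 0.1]
finger_gap: 0.0604
t 5.4 tcp [ 0.5224 -0.2257  0.1018] jaw 84.48 z-axis -5.52 toolx [ 0. -0. -1.] q [ -28.1   30.3   97.4    0.    52.2 -112.5] F [ 0.16 -0.72  0.14] gap 0.0604
 twist -0.02 dp cm after twist [-0.02  2.74 -0.01] dp now [-0.02  2.74 -0.01]
 twist 179.98 dp cm after twist [-0.02 -2.74  0.01] dp now [-0.02  2.74 -0.01]
```

View pics/s3.png

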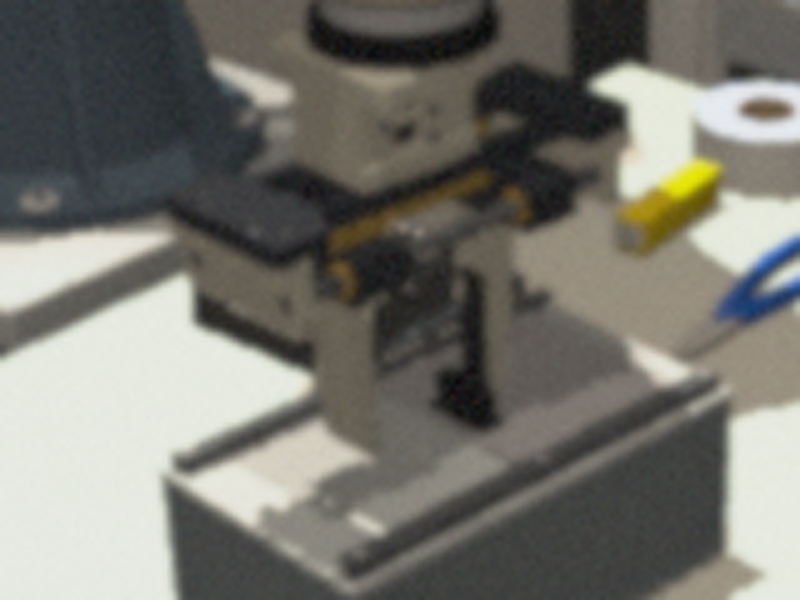

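```bash
python3 -m inch '[{"dp":[0,-0.6,0],"twist":0,"grip":0.35},{"dp":[0,-1.1,0],"twist":0,"grip":0.35},{"dp":[0,-1.4,0],"twist":0,"grip":0.35},{"dp":[0,-1.4,0],"twist":0,"grip":0.35},{"dp":[0,-1.4,0],"twist":0,"grip":0.35},{"dp":[0,-1.4,0],"twist":0,"grip":0.35},{"dp":[0,-1.2,0],"twist":0,"grip":0.35},{"dp":[0,-0.7,0],"twist":0,"grip":0.35}]' 10
python3 - <<'E'
from h import *
plan([.525,-.1985,.102],90-5.5)
b=(170,170,330,290)
im=cam("scene")["image"][b[1]:b[3],b[0]:b[2],::-1]; cv2.imwrite(f"pics/s4.png",cv2.resize(im,None,fx=5,fy=5,interpolation=cv2.INTER_CUBIC))
E
```

```text
time_s: 6.45
tcp_pos: [0.5135, -0.3174, 0.1015]
ee_rot: [169.5, 90.0, 164.0]
wrist_force: [-1.1, 1.8, 0.8]
finger_gap: 0.0605
t 6.45 tcp [ 0.5135 -0.3174  0.1015] jaw 84.49 z-axis -5.51 toolx [-0.  0. -1.] q [ -36.1   33.4   91.9   -0.    54.7 -120.6] F [-1.12  1.79  0.83] gap 0.0605
 twist -0.01 dp cm after twist [-5.000e-02  1.195e+01  1.000e-02] dp now [-0.05 11.95  0.  ]
 twist 179.99 dp cm after twist [-5.000e-02 -1.195e+01 -1.000e-02] dp now [-0.05 11.95  0.  ]
```

View pics/s4.png

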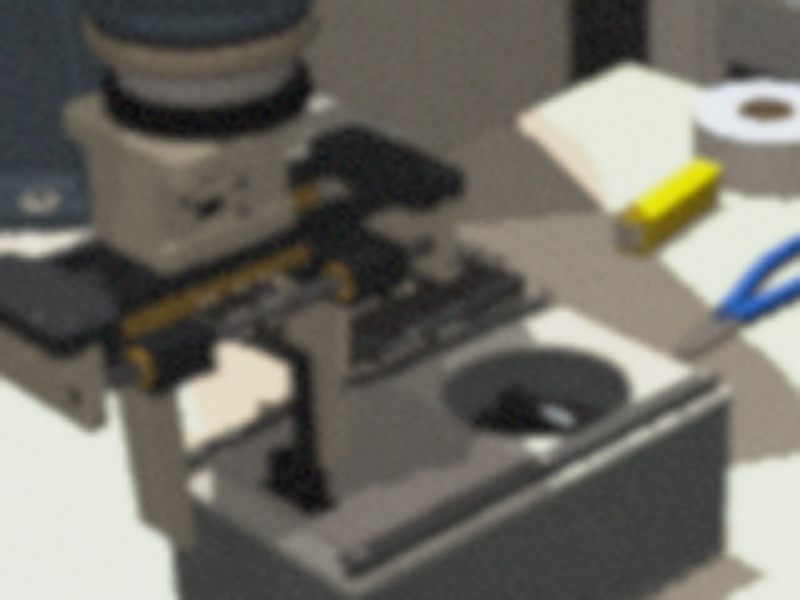

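```bash
python3 -m inch '[{"dp":[0,-0.2,0],"twist":0,"grip":0.35},{"dp":[0,-0.2,0],"twist":0,"grip":0.35},{"dp":[0,-0.2,0],"twist":0,"grip":0.35},{"dp":[0,-0.1,0],"twist":0,"grip":0.35},{"dp":[0,-0.1,0],"twist":0,"grip":0.35},{"dp":[0,-0.1,0],"twist":0,"grip":0.35},{"dp":[0,0,0],"twist":0,"grip":0.35},{"dp":[0,0,0],"twist":0,"grip":0.35}]' 10
```

```text
time_s: 7.5
tcp_pos: [0.5132, -0.3226, 0.1014]
ee_rot: [101.4, 89.7, 95.9]
wrist_force: [3.1, 18.0, 3.5]
finger_gap: 0.0607
```

```bash
python3 -m inch '[{"dp":[0,0.6,0],"twist":0,"grip":0.35},{"dp":[0,0.8,0],"twist":0,"grip":0.35},{"dp":[0,0.5,0],"twist":0,"grip":0.35},{"dp":[-2,0,0],"twist":0,"grip":0.4},{"dp":[-3,-1,0],"twist":0,"grip":0.5},{"dp":[-2,-2,0],"twist":0,"grip":0.6},{"dp":[0,-2,0],"twist":0,"grip":0.7},{"dp":[0,0,0],"twist":0,"grip":0.7}]' 10
python3 - <<'E'
from h import *
plan([.525,-.1985,.102],90-5.5)
for n,b in (("top",(310,210,430,310)),("scene",(190,210,310,310))):
    im=cam(n)["image"][:,:,::-1]; cv2.imwrite(f"pics/full_{n}5.png",im); im=im[b[1]:b[3],b[0]:b[2]]; cv2.imwrite(f"pics/{n}5.png",cv2.resize(im,None,fx=6,fy=6,interpolation=cv2.INTER_CUBIC))
E
```

```text
time_s: 8.5
tcp_pos: [0.5092, -0.3573, 0.1704]
ee_rot: [153.0, 89.9, 147.4]
wrist_force: [-0.2, 0.3, 1.1]
finger_gap: 0.0284
t 8.5 tcp [ 0.5092 -0.3573  0.1704] jaw 84.42 z-axis -5.58 toolx [-0.001  0.001 -1.   ] q [ -39.3   30.4   86.    -0.    63.7 -123.8] F [-0.2   0.32  1.07] gap 0.0284
 twist -0.08 dp cm after twist [ 6.85 15.96  0.06] dp now [ 6.85 15.96  0.03]
 twist 179.92 dp cm after twist [  6.85 -15.96  -0.06] dp now [ 6.85 15.96  0.03]
```

View pics/scene5.png

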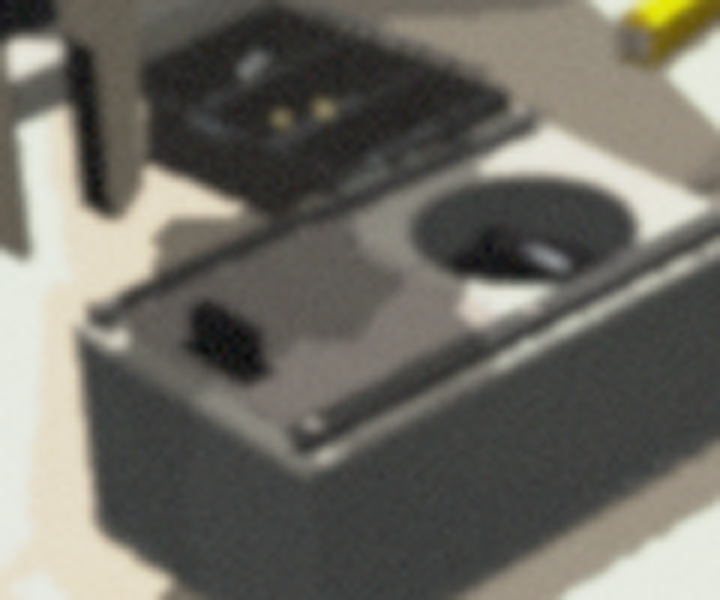

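View pics/top5.png

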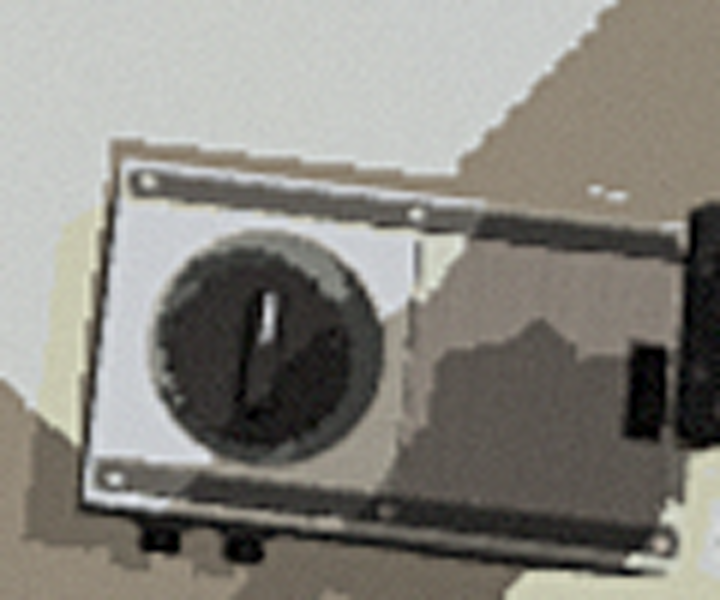

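```bash
python3 - <<'E'
from h import *
f6=lambda u,o:((u+.5)/6-.5+o)
p0=np.load("g.npy")
th=np.linspace(0,2*np.pi,73)
circ=np.c_[.043*np.cos(th),.043*np.sin(th),0*th]
def ext(n,p):
    q=proj(n,g2w(p,circ)); return np.array([q[:,0].min(),q[:,0].max(),q[:,1].min(),q[:,1].max()])
ot=np.array([f6(150,310),f6(383,310),f6(228,210),f6(465,210)])
os=np.array([f6(410,190),f6(637,190),f6(175,210)])
for nm,f in (("top",lambda p:ext("top",[*p,p0[2]])-ot),("scene",lambda p:ext("scene",[*p,p0[2]])[:3]-os),("both",lambda p:np.r_[ext("top",[*p,p0[2]])-ot,ext("scene",[*p,p0[2]])[:3]-os])):
    r=least_squares(f,p0[:2],diff_step=1e-4); print(nm,r.x,r.fun.round(2))
# intersect helper
def at(n,u,v,z):
    r=least_squares(lambda q:proj(n,[[q[0],q[1],z]])[0]-[u,v],[.53,-.16]); return r.x
for z in (.064+.0,.07,.082): 
  pass
for z in (.08,.084):
  a=at("top",f6(268,310),f6(291,210),z);b=at("top",f6(244,310),f6(420,210),z);print("bar",a,b,(a+b)/2,np.degrees(np.arctan2(*(a-b)[::-1])),np.linalg.norm(a-b))
a=at("top",f6(118,310),f6(160,210),.09);b=at("top",f6(83,310),f6(506,210),.09);print("edge",a,b,np.degrees(np.arctan2(*(a-b)[::-1])),np.linalg.norm(a-b))
s1=at("top",f6(147,310),f6(181,210),.098);s2=at("top",f6(113,310),f6(478,210),.098);s3=at("top",f6(660,310),f6(543,210),.098);s4=at("top",f6(417,310),f6(213,210),.098);print("screws",s1,s2,s3,s4,np.degrees(np.arctan2(*(s1-s2)[::-1])),np.degrees(np.arctan2(*(s2-s3)[::-1]))-90, np.degrees(np.arctan2(*(s1-s4)[::-1]))-90)
E
```

```text
top [ 0.52989547 -0.15862674] [-0.22  0.22  0.16 -0.16]
scene [ 0.53317668 -0.16409076] [-0.52  0.53 -0.08]
both [ 0.52989513 -0.15944564] [ 0.16  0.59  0.17 -0.16 -0.19  0.68 -1.28]
bar [ 0.55128057 -0.16001445] [ 0.50354151 -0.15134607] [ 0.52741104 -0.15568026] -10.291538015887214 0.04851967553217442
bar [ 0.55076344 -0.15963732] [ 0.50320777 -0.15100225] [ 0.52698561 -0.15531978] -10.291538015887063 0.04833328624490079
edge [ 0.59754222 -0.10369671] [ 0.47080702 -0.09250121] -5.04827534756552 0.12722873742698643
screws [ 0.58857185 -0.11402844] [ 0.48052528 -0.10287857] [ 0.46028311 -0.29948279] [ 0.57854167 -0.21267186] -5.891783909688851 -5.878403750807635 -5.805948398307606
```

```bash
python3 - <<'E'
from h import *
plan([.530,-.160,.12],81)
E
python3 -m inch '[{"dp":[0,1.5,0],"twist":3.4,"grip":0.7},{"dp":[0,3,0],"twist":0,"grip":0.7},{"dp":[0,4,0],"twist":0,"grip":0.7},{"dp":[0,4,0],"twist":0,"grip":0.7},{"dp":[0,3.5,0],"twist":0,"grip":0.7},{"dp":[0,2.5,0],"twist":0,"grip":0.7},{"dp":[0,1,0],"twist":0,"grip":0.7},{"dp":[0,0,0],"twist":0,"grip":0.7}]' 10
python3 - <<'E'
from h import *
plan([.530,-.160,.12],81)
E
```

```text
t 8.7 tcp [ 0.5096 -0.3557  0.1707] jaw 84.52 z-axis -5.48 toolx [-0.001  0.001 -1.   ] q [ -39.2   30.3   86.1    0.    63.7 -123.7] F [-0.01  0.36 -0.09] gap 0.0278
 twist 3.52 dp cm after twist [ 5.09 19.64 -1.04] dp now [ 5.09 19.67  0.17]
 twist -176.48 dp cm after twist [  5.09 -19.64   1.04] dp now [ 5.09 19.67  0.17]
time_s: 9.7
tcp_pos: [0.5391, -0.1634, 0.1715]
ee_rot: [-166.8, 90.0, -175.6]
wrist_force: [-0.3, -0.6, -0.1]
finger_gap: 0.0277
t 9.7 tcp [ 0.5391 -0.1634  0.1715] jaw 81.17 z-axis -8.83 toolx [-0. -0. -1.] q [ -21.6   24.5   95.4   -0.    60.2 -102.8] F [-0.32 -0.57 -0.07] gap 0.0277
 twist 0.17 dp cm after twist [ 5.15  0.19 -0.95] dp now [ 5.15  0.2  -0.95]
 twist -179.83 dp cm after twist [ 5.15 -0.19  0.95] dp now [ 5.15  0.2  -0.95]
```

```bash
python3 -m inch '[{"dp":[0,0.1,-0.5],"twist":0,"grip":0.7},{"dp":[1,0.1,-0.5],"twist":0,"grip":0.7},{"dp":[1.5,0,0],"twist":0,"grip":0.7},{"dp":[1.5,0,0],"twist":0,"grip":0.7},{"dp":[1.5,0,0],"twist":0,"grip":0.7},{"dp":[1,0,0],"twist":0,"grip":0.7},{"dp":[0,0,0],"twist":0,"grip":0.7},{"dp":[0,0,0],"twist":0,"grip":0.7}]' 5
python3 - <<'E'
from h import *
plan([.530,-.160,.07],81)
for n,b in (("top",(310,210,430,310)),("scene",(190,190,310,290))):
    im=cam(n)["image"][:,:,::-1];  im=im[b[1]:b[3],b[0]:b[2]]; cv2.imwrite(f"pics/{n}6.png",cv2.resize(im,None,fx=6,fy=6,interpolation=cv2.INTER_CUBIC))
E
```

```text
time_s: 10.7
tcp_pos: [0.5298, -0.1603, 0.107]
ee_rot: [-11.7, 90.0, -20.6]
wrist_force: [-0.5, 0.6, 0.2]
finger_gap: 0.0281
t 10.7 tcp [ 0.5298 -0.1603  0.107 ] jaw 81.11 z-axis -8.89 toolx [ 0.001 -0.    -1.   ] q [ -21.6   28.5   99.7    0.    51.8 -102.8] F [-0.54  0.55  0.23] gap 0.0281
 twist 0.11 dp cm after twist [3.7  0.03 0.01] dp now [3.7  0.03 0.01]
 twist -179.89 dp cm after twist [ 3.7  -0.03 -0.01] dp now [3.7  0.03 0.01]
```

View pics/scene6.png

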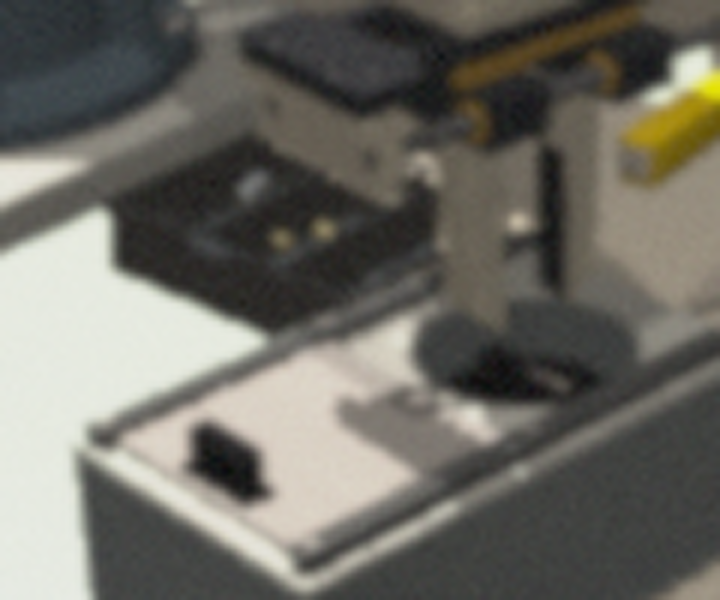

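```bash
python3 -m inch '[{"dp":[0.6,0,0],"twist":0,"grip":0.7},{"dp":[0.7,0,0],"twist":0,"grip":0.7},{"dp":[0.6,0,0],"twist":0,"grip":0.7},{"dp":[0.5,0,0],"twist":0,"grip":0.7},{"dp":[0.4,0,0],"twist":0,"grip":0.7},{"dp":[0.2,0,0],"twist":0,"grip":0.7},{"dp":[0,0,0],"twist":0,"grip":0.7},{"dp":[0,0,0],"twist":0,"grip":0.7}]' 5
```

```text
time_s: 11.8
tcp_pos: [0.5296, -0.1602, 0.0768]
ee_rot: [-9.5, 90.0, -18.4]
wrist_force: [0.2, 0.1, 0.4]
finger_gap: 0.028
```

Free so far. Now I'll close gently on the bar to check the centring.

```bash
python3 -m inch '[{"dp":[0,0,0],"twist":0,"grip":0.74},{"dp":[0,0,0],"twist":0,"grip":0.78},{"dp":[0,0,0],"twist":0,"grip":0.82},{"dp":[0,0,0],"twist":0,"grip":0.85},{"dp":[0,0,0],"twist":0,"grip":0.87},{"dp":[0,0,0],"twist":0,"grip":0.87},{"dp":[0,0,0],"twist":0,"grip":0.87},{"dp":[0,0,0],"twist":0,"grip":0.87}]' 5
python3 - <<'E'
from h import *
plan([.530,-.160,.07],81);print(robot.state()["ft_torque"])
E
```

```text
time_s: 12.8
tcp_pos: [0.5295, -0.1601, 0.0767]
ee_rot: [65.6, 90.0, 56.7]
wrist_force: [0.2, 1.7, 0.5]
finger_gap: 0.0123
t 12.8 tcp [ 0.5295 -0.1601  0.0767] jaw 81.11 z-axis -8.89 toolx [ 0.  0. -1.] q [ -21.6   31.1  100.6    0.    48.3 -102.8] F [0.23 1.68 0.48] gap 0.0123
 twist 0.11 dp cm after twist [0.67 0.02 0.04] dp now [0.67 0.02 0.04]
 twist -179.89 dp cm after twist [ 0.67 -0.02 -0.04] dp now [0.67 0.02 0.04]
[ 0.35270029 -0.21924067  0.09525378]
```

```bash
python3 -m inch '[{"dp":[0,0,0],"twist":0,"grip":0.84},{"dp":[0.1,0,0],"twist":0,"grip":0.83},{"dp":[0.1,0,0],"twist":0,"grip":0.83},{"dp":[0.1,0,0],"twist":0,"grip":0.83},{"dp":[0.1,0,0],"twist":0,"grip":0.83},{"dp":[0.1,0,0],"twist":0,"grip":0.83},{"dp":[0.1,0,0],"twist":0,"grip":0.83},{"dp":[0,0,0],"twist":0,"grip":0.83}]' 5
```

```text
time_s: 13.8
tcp_pos: [0.5295, -0.1601, 0.0705]
ee_rot: [174.5, 90.0, 165.6]
wrist_force: [-0.3, -0.2, -0.4]
finger_gap: 0.0158
```

```bash
python3 -m inch '[{"dp":[0.1,0,0],"twist":0,"grip":0.83},{"dp":[0.1,0,0],"twist":0,"grip":0.83},{"dp":[0.1,0,0],"twist":0,"grip":0.83},{"dp":[0.1,0,0],"twist":0,"grip":0.83},{"dp":[0,0,0],"twist":0,"grip":0.83},{"dp":[0,0,0],"twist":0,"grip":0.83},{"dp":[0,0,0],"twist":0,"grip":0.83},{"dp":[0,0,0],"twist":0,"grip":0.83}]' 5
python3 - <<'E'
from h import *
plan([.530,-.160,.07],81)
E
```

```text
time_s: 14.8
tcp_pos: [0.5296, -0.1602, 0.0667]
ee_rot: [-11.2, 90.0, -20.1]
wrist_force: [0.2, -0.2, 0.4]
finger_gap: 0.0156
t 14.8 tcp [ 0.5296 -0.1602  0.0667] jaw 81.11 z-axis -8.89 toolx [ 0. -0. -1.] q [ -21.6   32.   100.9    0.    47.1 -102.8] F [ 0.15 -0.18  0.38] gap 0.0156
 twist 0.11 dp cm after twist [-0.33  0.02  0.04] dp now [-0.33  0.02  0.04]
 twist -179.89 dp cm after twist [-0.33 -0.02 -0.04] dp now [-0.33  0.02  0.04]
```

```bash
python3 -m inch '[{"dp":[0.1,0,0],"twist":0,"grip":0.83},{"dp":[0.1,0,0],"twist":0,"grip":0.83},{"dp":[0.1,0,0],"twist":0,"grip":0.83},{"dp":[0,0,0],"twist":0,"grip":0.83},{"dp":[0,0,0],"twist":0,"grip":0.83},{"dp":[0,0,0],"twist":0,"grip":0.83},{"dp":[0,0,0],"twist":0,"grip":0.83},{"dp":[0,0,0],"twist":0,"grip":0.83}]' 5
```

```text
time_s: 15.8
tcp_pos: [0.5297, -0.1602, 0.0641]
ee_rot: [-12.0, 90.0, -20.9]
wrist_force: [-1.1, 0.6, 6.6]
finger_gap: 0.0158
```

```bash
python3 -m inch '[{"dp":[0.1,0,0],"twist":0,"grip":0.83},{"dp":[0,0,0],"twist":0,"grip":0.83},{"dp":[0.1,0,0],"twist":0,"grip":0.83},{"dp":[0,0,0],"twist":0,"grip":0.83},{"dp":[0,0,0],"twist":0,"grip":0.83},{"dp":[0,0,0],"twist":0,"grip":0.83},{"dp":[0,0,0],"twist":0,"grip":0.83},{"dp":[0,0,0],"twist":0,"grip":0.83}]' 5
python3 - <<'E'
from h import *
optics.camera("top");print(robot.state()["wrist_force"],robot.state()["tcp_pos"])
E
```

```text
time_s: 16.8
tcp_pos: [0.5298, -0.1603, 0.0624]
ee_rot: [-12.6, 90.0, -21.4]
wrist_force: [-1.9, 1.5, 11.5]
finger_gap: 0.0154
[-2.10865032  2.11835891 10.94206294] [ 0.52984885 -0.16029538  0.06242392]
```

```bash
python3 -m inch '[{"dp":[0.1,0,0],"twist":0,"grip":0.83},{"dp":[0,0,0],"twist":0,"grip":0.83},{"dp":[0.06,0,0],"twist":0,"grip":0.83},{"dp":[0,0,0],"twist":0,"grip":0.85},{"dp":[0,0,0],"twist":0,"grip":0.87},{"dp":[0,0,0],"twist":0,"grip":0.89},{"dp":[0,0,0],"twist":0,"grip":0.89},{"dp":[0,0,0],"twist":0,"grip":0.89}]' 6
python3 - <<'E'
from h import *
for i in range(2):
  optics.camera("top");s=robot.state();print(s["wrist_force"],s["tcp_pos"],s["finger_gap"],s["ft_torque"])
E
```

```text
time_s: 17.85
tcp_pos: [0.53, -0.1597, 0.0611]
ee_rot: [37.9, 89.9, 29.0]
wrist_force: [-2.1, 5.2, 13.9]
finger_gap: 0.0141
[-2.58312981  5.18930295 13.83382049] [ 0.52999193 -0.15966616  0.0610583 ] 0.013755848512037601 [ 1.22793093  0.26718588 -0.01759335]
[-1.97446191  5.95570066 14.36202632] [ 0.52999366 -0.15967742  0.0610599 ] 0.013452066119378984 [1.22035048 0.23157342 0.0157928 ]
```

```bash
python3 -m inch '[{"dp":[0.03,0.05,0],"twist":0,"grip":0.89},{"dp":[0,0,0],"twist":0,"grip":0.89},{"dp":[0,0,0],"twist":2,"grip":0.89},{"dp":[0,0,0],"twist":3,"grip":0.89},{"dp":[0,0,0],"twist":4,"grip":0.89},{"dp":[0,0,0],"twist":3,"grip":0.89},{"dp":[0,0,0],"twist":0,"grip":0.89},{"dp":[0,0,0],"twist":0,"grip":0.89}]' 8
python3 - <<'E'
from h import *
plan([.530,-.160,.0611],-5.6)
for i in range(1):
  optics.camera("top");s=robot.state();print(s["wrist_force"],s["tcp_pos"],s["finger_gap"],s["ft_torque"])
E
```

```text
time_s: 18.95
tcp_pos: [0.5301, -0.1598, 0.0609]
ee_rot: [2.7, 89.9, -18.2]
wrist_force: [-3.1, 2.0, 15.2]
finger_gap: 0.0122
t 18.95 tcp [ 0.5301 -0.1598  0.0609] jaw 69.11 z-axis -20.89 toolx [ 0.001 -0.    -1.   ] q [-21.6  32.5 101.    0.   46.4 -90.7] F [-3.05  1.95 15.2 ] gap 0.0122
 twist 74.71 dp cm after twist [-0.02 -0.01  0.02] dp now [-0.02 -0.02 -0.01]
 twist -105.29 dp cm after twist [-0.02  0.01 -0.02] dp now [-0.02 -0.02 -0.01]
[-3.33481595  1.79462406 14.32762137] [ 0.53012397 -0.15979402  0.06087185] 0.012569427177191205 [0.31311767 0.47418875 0.00555692]
```

```bash
python3 -m inch '[{"dp":[0,0,0],"twist":3,"grip":0.89},{"dp":[0,0,0],"twist":4,"grip":0.89},{"dp":[0,0,0],"twist":4,"grip":0.89},{"dp":[0,0,0],"twist":4,"grip":0.89},{"dp":[0,0,0],"twist":4,"grip":0.89},{"dp":[0,0,0],"twist":3,"grip":0.89},{"dp":[0,0,0],"twist":0,"grip":0.89},{"dp":[0,0,0],"twist":0,"grip":0.89}]' 8
python3 - <<'E'
from h import *
plan([.530,-.160,.0611],-5.6)
for i in range(1):
  optics.camera("top");s=robot.state();print(s["wrist_force"],s["tcp_pos"],s["finger_gap"],s["ft_torque"])
E
```

```text
time_s: 20.0
tcp_pos: [0.5302, -0.1597, 0.0609]
ee_rot: [33.7, 89.9, -9.2]
wrist_force: [-2.5, 3.2, 14.2]
finger_gap: 0.0121
t 20.0 tcp [ 0.5302 -0.1597  0.0609] jaw 47.1 z-axis -42.9 toolx [ 0.002 -0.    -1.   ] q [-21.6  32.5 101.    0.   46.4 -68.7] F [-2.52  3.17 14.23] gap 0.0121
 twist 52.7 dp cm after twist [-0.02 -0.02  0.03] dp now [-0.02 -0.04  0.  ]
 twist -127.3 dp cm after twist [-0.02  0.02 -0.03] dp now [-0.02 -0.04  0.  ]
[-2.66001786  3.31496302 14.80990742] [ 0.53019938 -0.15966872  0.06087085] 0.012351366345784674 [ 0.54771192  0.32214271 -0.03201053]
```

```bash
python3 -m inch '[{"dp":[0,0,0],"twist":4,"grip":0.89},{"dp":[0,0,0],"twist":7,"grip":0.89},{"dp":[0,0,0],"twist":7,"grip":0.89},{"dp":[0,0,0],"twist":7,"grip":0.89},{"dp":[0,0,0],"twist":7,"grip":0.89},{"dp":[0,0,0],"twist":6,"grip":0.89},{"dp":[0,0,0],"twist":4,"grip":0.89},{"dp":[0,0,0],"twist":0,"grip":0.89}]' 8
python3 - <<'E'
from h import *
plan([.530,-.160,.0611],-5.6)
for i in range(1):
  optics.camera("top");s=robot.state();print(s["wrist_force"],s["tcp_pos"],s["finger_gap"],s["ft_torque"])
E
```

```text
time_s: 21.05
tcp_pos: [0.5305, -0.1596, 0.061]
ee_rot: [80.2, 89.9, -4.7]
wrist_force: [-1.5, 4.7, 13.8]
finger_gap: 0.0123
t 21.05 tcp [ 0.5305 -0.1596  0.061 ] jaw 5.04 z-axis -84.96 toolx [ 0.002 -0.    -1.   ] q [-2.16e+01  3.25e+01  1.01e+02  1.00e-01  4.64e+01 -2.67e+01] F [-1.48  4.74 13.79] gap 0.0123
 twist 10.64 dp cm after twist [-0.01 -0.05  0.05] dp now [-0.01 -0.06  0.04]
 twist -169.36 dp cm after twist [-0.01  0.05 -0.05] dp now [-0.01 -0.06  0.04]
[-1.25413198  5.15797186 14.50092672] [ 0.53052912 -0.15954104  0.06097865] 0.011873239417645875 [ 0.73438957  0.11728527 -0.04531455]
```

```bash
python3 -m inch '[{"dp":[0,0,0],"twist":3,"grip":0.89},{"dp":[0,0,0],"twist":3,"grip":0.89},{"dp":[0,0,0],"twist":2,"grip":0.89},{"dp":[0,0,0],"twist":2,"grip":0.89},{"dp":[0,0,0],"twist":1,"grip":0.89},{"dp":[0,0,0],"twist":1,"grip":0.89},{"dp":[0,0,0],"twist":0,"grip":0.89},{"dp":[0,0,0],"twist":0,"grip":0.89}]' 8
python3 - <<'E'
from h import *
plan([.530,-.160,.0611],-5.6)
for i in range(1):
  optics.camera("top");s=robot.state();print(s["wrist_force"],s["tcp_pos"],s["finger_gap"],s["ft_torque"])
E
```

```text
time_s: 22.1
tcp_pos: [0.5306, -0.1596, 0.061]
ee_rot: [91.1, 89.9, -5.8]
wrist_force: [-0.5, 3.3, 14.4]
finger_gap: 0.0124
t 22.1 tcp [ 0.5306 -0.1596  0.061 ] jaw -6.89 z-axis -96.89 toolx [ 0.002 -0.    -1.   ] q [-2.16e+01  3.25e+01  1.01e+02  1.00e-01  4.63e+01 -1.47e+01] F [-0.46  3.31 14.41] gap 0.0124
 twist -1.29 dp cm after twist [-0.01 -0.06  0.05] dp now [-0.01 -0.06  0.05]
 twist 178.71 dp cm after twist [-0.01  0.06 -0.05] dp now [-0.01 -0.06  0.05]
[-1.7875136   3.2991871  15.00072261] [ 0.53062272 -0.15957256  0.0610145 ] 0.012227347786128709 [ 0.71893584  0.07661009 -0.01303066]
```

```bash
python3 -m inch '[{"dp":[0,0,0],"twist":1,"grip":0.89},{"dp":[0,0,0],"twist":1,"grip":0.89},{"dp":[0,0,0],"twist":1,"grip":0.89},{"dp":[0,0,0],"twist":1,"grip":0.89},{"dp":[0,0,0],"twist":1,"grip":0.89},{"dp":[0,0,0],"twist":0,"grip":0.89},{"dp":[0,0,0],"twist":0,"grip":0.89},{"dp":[0,0,0],"twist":0,"grip":0.89}]' 8
python3 - <<'E'
from h import *
plan([.530,-.160,.0611],-5.6)
for i in range(1):
  optics.camera("top");s=robot.state();print(s["wrist_force"],s["tcp_pos"],s["finger_gap"],s["ft_torque"])
E
```

```text
time_s: 23.15
tcp_pos: [0.5306, -0.1597, 0.061]
ee_rot: [89.1, 89.9, -12.7]
wrist_force: [-0.9, 2.5, 14.2]
finger_gap: 0.0131
t 23.15 tcp [ 0.5306 -0.1597  0.061 ] jaw -11.87 z-axis -101.87 toolx [ 0.002 -0.001 -1.   ] q [-21.6  32.5 101.    0.   46.3  -9.7] F [-0.85  2.47 14.2 ] gap 0.0131
 twist -6.27 dp cm after twist [-0.01 -0.06  0.04] dp now [-0.01 -0.05  0.04]
 twist 173.73 dp cm after twist [-0.01  0.06 -0.04] dp now [-0.01 -0.05  0.04]
[-1.35410385  2.93728142 12.50768635] [ 0.53066546 -0.15970349  0.06104817] 0.01314211419485058 [0.56750096 0.05563429 0.22970091]
```

```bash
python3 -m inch '[{"dp":[0,0,0],"twist":0,"grip":0.85},{"dp":[0,0,0],"twist":0,"grip":0.8},{"dp":[0,0,0],"twist":0,"grip":0.77},{"dp":[0,0,0],"twist":0,"grip":0.75},{"dp":[-0.3,0,0],"twist":0,"grip":0.75},{"dp":[-0.4,0,0],"twist":0,"grip":0.75},{"dp":[-0.5,0,0],"twist":0,"grip":0.75},{"dp":[-0.5,0,0],"twist":0,"grip":0.75}]' 8
python3 -m inch '[{"dp":[-1,0,0],"twist":0,"grip":0.75},{"dp":[-1.5,0,0],"twist":0,"grip":0.75},{"dp":[-2,0,0],"twist":0,"grip":0.75},{"dp":[-2.5,0,0],"twist":0,"grip":0.75},{"dp":[-2.5,0,0],"twist":0,"grip":0.75},{"dp":[-2.5,0,0],"twist":0,"grip":0.75},{"dp":[-1,0,0],"twist":0,"grip":0.75},{"dp":[0,0,0],"twist":0,"grip":0.75}]' 8
python3 - <<'E'
from h import *
plan([.51,-.36,.19],-11.9)
E
```

```text
time_s: 24.2
tcp_pos: [0.5293, -0.1596, 0.0768]
ee_rot: [-97.0, 90.0, 161.1]
wrist_force: [-0.2, 0.2, 0.6]
finger_gap: 0.0231
time_s: 25.2
tcp_pos: [0.5297, -0.1597, 0.2072]
ee_rot: [79.9, 89.9, -22.0]
wrist_force: [0.4, -0.7, 0.6]
finger_gap: 0.0231
t 25.2 tcp [ 0.5297 -0.1597  0.2072] jaw -11.89 z-axis -101.89 toolx [ 0.001 -0.    -1.   ] q [-21.6  21.1  94.9  -0.   63.9  -9.7] F [ 0.42 -0.72  0.59] gap 0.0231
 twist 0.01 dp cm after twist [ 1.73  2.2  20.  ] dp now [ 1.73  2.2  20.  ]
 twist -179.99 dp cm after twist [  1.73  -2.2  -20.  ] dp now [ 1.73  2.2  20.  ]
```

Move aside (-y, tool z) at this height and look.

```bash
python3 -m inch '[{"dp":[0,0,1.5],"twist":0,"grip":0.75},{"dp":[0,0,3],"twist":0,"grip":0.75},{"dp":[0,0,4],"twist":0,"grip":0.75},{"dp":[0,0,4],"twist":0,"grip":0.75},{"dp":[0,0,4],"twist":0,"grip":0.75},{"dp":[0,0,4],"twist":0,"grip":0.75},{"dp":[0,0,2.5],"twist":0,"grip":0.75},{"dp":[0,0,0],"twist":0,"grip":0.75}]' 8
python3 - <<'E'
from h import *
for n,b in (("top",(310,210,430,310)),("scene",(190,210,310,310))):
    im=cam(n)["image"][:,:,::-1]; cv2.imwrite(f"pics/full_{n}7.png",im); im=im[b[1]:b[3],b[0]:b[2]]; cv2.imwrite(f"pics/{n}7.png",cv2.resize(im,None,fx=6,fy=6,interpolation=cv2.INTER_CUBIC))
E
```

```text
time_s: 26.2
tcp_pos: [0.4814, -0.386, 0.2059]
ee_rot: [-120.9, 89.9, 137.1]
wrist_force: [-0.6, 0.1, -0.4]
finger_gap: 0.0232
```

View pics/top7.png

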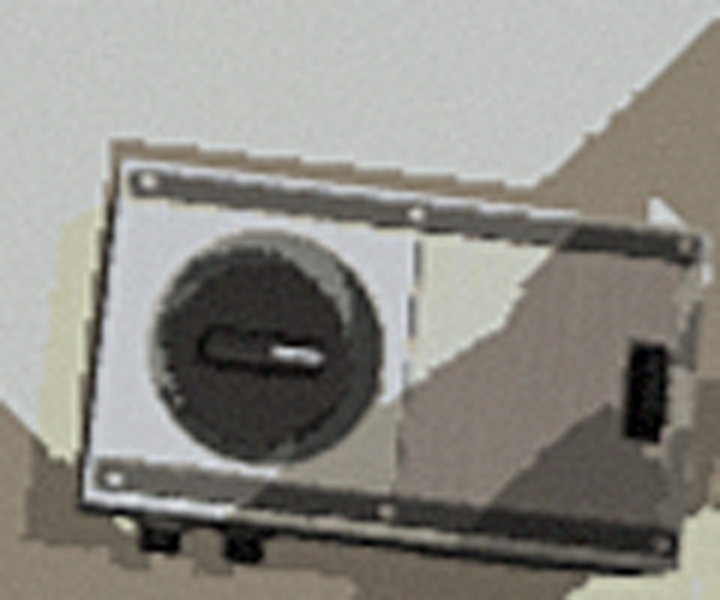

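View pics/scene7.png

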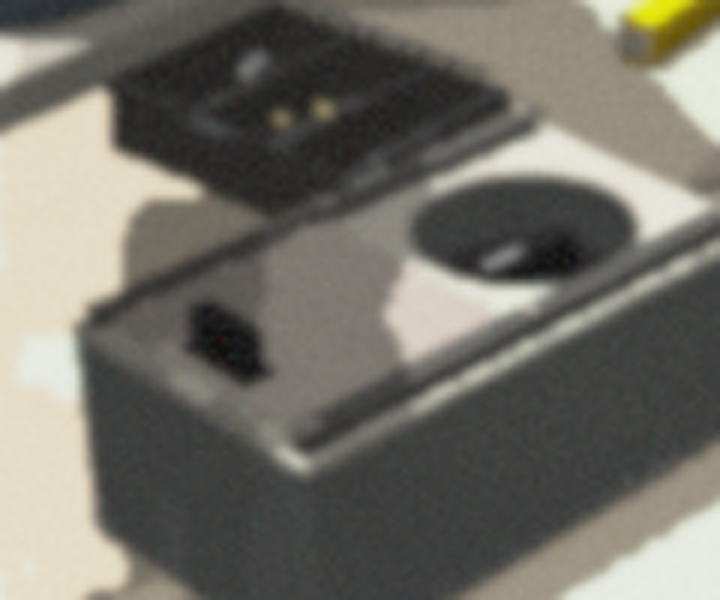

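View pics/full_top7.png

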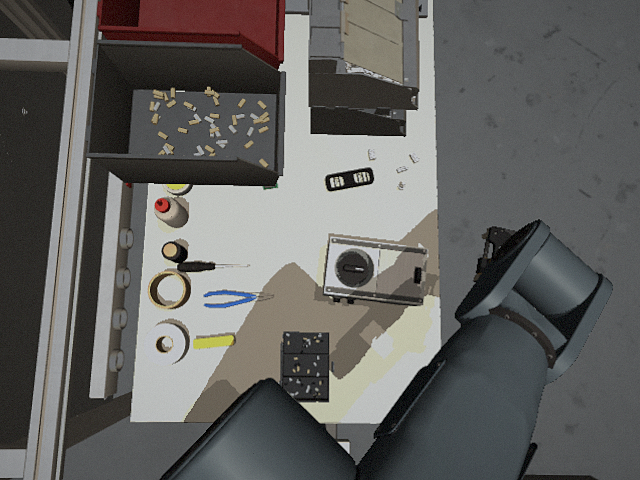

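The bar runs from (200,340) to (325,357) in the zoomed top view, parallel to the rails. The tab is at (645,390), where it stopped when fully open. The bystanders look unmoved.

```bash
python3 - <<'E'
from rig import robot
s=robot.state();print(s["time_s"],s["wrist_force"],abs(s["dq"]).max())
print(robot.hand_in())
E
```

```text
26.3 [ 0.2355736  -0.18214633  0.22667478] 0.982098605700512
the job is handed in; nothing more can be done
None
```

I opened the shutter, pressed and turned the knob to its end stop, released it, and handed the job in at 26.3 s with the robot touching nothing.

- **Shutter:** I pushed the tab along until it met its stop, where the side force rose to 18 N. It was still in the same place in the last picture.
- **Knob press:** I centred the fingers on the bar and pressed the skirt. The readings while turning were 13.8 to 15.2 N, inside the 13 to 17 N window. At the end stop one reading fell to 12.5 N, just under it.
- **Knob turn:** I turned it clockwise until the torque jumped from about 0 to 0.23 N m and the bar began forcing the fingers apart. Then I opened the fingers and lifted straight up.
- **Last checks:** In the last top picture the bar lies along the guard's y, within about 1° of the rails (7.7° against 6.8° in the image). The wrist force is about 0, and the bystanders visible in the top view look unmoved.
- **Not confirmed:** I did not measure how far the knob sprang up; I only saw the force go to zero as I lifted.
- **Disagreement:** The two cameras disagreed by about 6 mm on the position of the opening. I used the top camera, and the contact with the tab and bar confirmed it.

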